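# Load a cuvette strip into the photometer's strip loader

## Robot

A 7-joint arm with a two-finger parallel gripper is mounted at the origin on a cart in front of the work surface, level with it; the furniture and walls round the work are solid. World frame = base frame: x ahead of the robot, y to its left, z up, the work surface at z = 0. Lengths are in m, angles in rad, forces in N, time in s.
With the tool pointing down it reaches from about 0.35 to 0.9 m from the base axis. Payload 7.2 kg.
Tool frame: the origin (TCP) lies at the centre of the arm's flange, where the gripper is bolted on; the fingertips stand 182 mm ahead of it and the grasp point (between the pads) lies 163 mm ahead of it (manip.grasp_offset is the distance from the TCP to the grasp point, in m); z points along the fingers, y is the line along which they close (so a half turn about z gives the same grasp; the last joint's range is limited). The gripper opens to 88 mm and grips with 3 to 60 N. Pads are 20 mm wide; open, the fingers measure 115 mm over their backs; the gripper's body (75 mm by 178 mm) begins 61 mm behind the grasp point.
Start: joints at [-1.368, 0.411, -0.013, 1.596, 0.006, 1.134, -0.082], TCP at [0.167, 0.602, 0.405] pointing down, gripper open.
Joint ranges: [-2.95, 2.95], [-0.29, 1.99], [-1.47, 1.44], [0.14, 2.54], [-1.03, 4.17], [0.13, 1.85], [-2.86, 2.86]. Speed limits (rad/s): [2.39, 2.39, 3.01, 3.01, 3.14, 3.14, 3.14].

## Interface

Orientations are given as a rotation vector (axis times angle).
In Python, from plant import observe, cams, manip gives the robot as it stands. The module is installed in compiled form; this text tells all that it offers.
- The arm moves only by the shell command python3 -m handwheel 'ROWS' [FORCE]. ROWS is JSON, a list of rows, each a list of 5 numbers: the closure, from 0 (fully open) to 1 (shut), then the shift along the tool's x, y, z in cm, then the turn about the tool's z in degrees. In form: [[hand, dx, dy, dz, twist], ...]. A call has 1 to 5 rows; each row shifts and turns the commanded pose from where the row before left it, along the tool's axes as they then stand; what a row does not reach is not made up. A row lasts 1/8 s, in which the tool goes at most 62.5 mm and 10.7 degrees, less where a joint would pass 70% of its speed; a pose out of reach is approached as far as the arm can. A call with a gripper value outside its range is refused whole. The fingers move at their own pace and stop on an object; FORCE is the grip in N (left out, the last holds). Time passes only in rows, so rows that do not move let the fingers close. It gives the time, the measured TCP pose, the force, the opening and the grip force at its end, in the units of the state.
- observe(): the state, without advancing time (a new reading comes with each control period).
- cams.snapshot(name): name is "scene" or "top" or "wrist"; returns (picture, depth): 480x640x3 uint8, red, green, blue; 480x640 float32, m along the optical axis (not along the pixel's ray), 0 where there is no reading.
- cams.camera_info(name): a dict with "fx", "fy", "cx", "cy" (pixels), "xyz" and "orientation" of the camera in the world; the wrist camera has in their place "T_tool_cam" (4x4, takes a point from camera to tool coordinates, whose origin is the TCP and whose axes are the flange's). Camera axes: x right, y down, z forward; pixel columns grow to the right and rows downward; lengths in m; the calibration is good to about 2 mm. A picture is of the moment at which its call begins: read the wrist's pose just before it. camera_info takes no time and is no camera call.
- manip.hand_in(): hands the job in; it is judged then, once.
The state is a dict: "time": time; "joint_pos": joint angles; "joint_velocities": joint speeds; "joint_torque": joint torques, N m; "position": TCP position; "eef_rot": TCP orientation; "force": force on the tool from outside, world axes, zero at the start; "wrist_torque": the same for the moment, N m; "gripper_width": finger opening in m; "grasp_force": force on a finger pad.
Only numpy, scipy, OpenCV 4.12 (cv2) and the standard library are available. Lean on these libraries where they do the work, as an engineer would, in place of code of your own. Each camera call takes 0.05 s, during which the arm holds its last target. There are 200 camera calls.

## Task

Load the cuvette strip into the strip loader, its tabbed end at the channel's open end: lay it in the channel on top of the cross key, push its plain end gently against the spring follower while bearing down lightly until you feel the notch in its underside drop over the key, and let go with the strip flat on the channel floor. Then slide the hold-down rail fully shut over it. Do not force anything, and leave the vial and the other things where they are.

Things in the scene. Friction and masses are not known exactly. Their poses are not given: they have to be found in the camera images.
- strip_center (a point): centre (half-way up, half-way along) of the loose strip of eight joined moulded cuvettes, white plastic, standing open ends up on the bench: 120 mm long (its y), 16 mm wide (its x), 40 mm tall, 45 g. In its underside, near the -y end, is a cross notch 8.5 mm wide and 9 mm deep, from y = -49.5 to -41 mm of the strip; behind it a 10.5 mm long foot. The +y end is plain
- strip_tab (a point): middle of the small flat tab at the top of the strip's -y end (the notched end); it juts 11 mm past that end, 13 mm wide, 3 mm thick
- loader: strip loader fixed on the bench, base plate 62 x 258 mm; origin on the bench under the middle, z up. A channel runs along its y, open at the -y end, 18.4 mm wide (1.2 mm play each side of the strip), floor at z = 12 mm, side walls 4 mm thick, 16 mm tall above the floor, inner top edges bevelled by 2 mm. Across it near the -y end lies the datum key; follower, spring and open rail are at its +y end
- loader_seat (a point): about where the strip's centre lies when the strip is seated: x = 0, y = -42.5 mm, z = 32 mm of the loader, axes as the loader's and the strip's. The datum key, a steel bar across the channel, 6 mm wide and 7.5 mm tall above the floor, is clamped up to 7 mm to either side (along y) of its usual place, y = -86.5 mm; the seat shifts with it. Its place is not measured: find it by feel
- follower (a joint): spring follower in the channel, a black block 17 mm wide, 30 mm tall above the floor, which slides along the loader's y: 0 = fully forward (3.6 N), 0.0255 m = bottomed (6.7 N, then a hard stop). The notch comes over the key at between 0.007 and 0.021 m and is over it for 2.5 mm of travel; pushed beyond, the strip's foot rides up on the key again. A seated strip is held by the spring with the notch's front wall against the key
- follower_face (a point): middle of the follower's front face, which looks to the loader's -y; it lies at y = +3.5 mm, z = 28 mm of the loader when fully forward
- rail (a joint): hold-down rail, a slotted steel cover 95 mm long that slides along the loader's y on the channel walls, with 1.5 N friction: 0 = fully shut (over the strip, up against its end stop), 0.108 m = fully open (clear of the channel, behind the follower). Its two lips pass 1.7 mm above a seated strip's top; a strip that is not down blocks it
- rail_grip (a point): centre of the black ribbed grip on the rail's rear end: 12 mm wide across the loader, 22 mm along it, 22 mm tall, its foot at z = 58 mm and its top at z = 80 mm above the bench. It is pulled to the loader's -y to shut the rail
- vial_a: small vial with a screw cap, 22 mm across, 45 mm tall, a bystander; origin under its middle
- weigh_boat: white square weighing boat, 64 mm wide, 11 mm tall, a bystander; origin under its middle
- petri: petri dish, 61 mm across, 14 mm tall, a bystander; origin under its middle
- timer: bench timer, 58 x 66 x 18 mm, a bystander; origin under its middle

How it is judged:
On the way:
1. the strip lies seated in the channel, notch over the key and let go, while the rail is still open (z of strip_center in the frame of loader between 0.03 and 0.0335 m and y of strip_center in the frame of loader between -0.0515 and -0.0335 m and y of strip_tab in the frame of loader below -0.09 m and value of joint follower above 0.005 m and contact force between the fingers and strip below 0.1 N and value of joint rail above 0.08 m), for 0.2 s.
At the end, for the whole second after the job is handed in: the strip is at rest, flat on the channel floor (height within 1.5 mm, upright within 0.04 rad), tabbed end at the open end, notch over the key (y within 9 mm of the usual seat, as the key's place varies), follower pressed back at least 5 mm, rail shut to within 4 mm (z of strip_center in the frame of loader between 0.03 and 0.0335 m and y of strip_center in the frame of loader between -0.0515 and -0.0335 m and y of strip_tab in the frame of loader below -0.09 m and value of joint follower above 0.005 m and angle between the z axis of strip_center and the z axis of loader, either way round below 0.04 rad and value of joint rail below 0.004 m and linear speed of strip below 0.01 m/s); the robot touches nothing.
It fails at once if the strip is pressed against the loader, its follower or its rail with more than 30 N (contact force between strip and loader above 30 N).
It fails at once if a bystander (vial, weighing boat, petri dish, timer) is moved more than 30 mm (distance of any of vial_a, weigh_boat, petri, timer from where it was at the start of the episode above 0.03 m).
It also fails if it takes over 67 s, if anything falls off the work surface, if the arm or the gripper's body presses on something with over 40 N, if the wrist force passes 120 N, or if a joint passes its speed limit or range.

## Working session

There is one attempt and no reset: what is moved stays moved. The work goes in short steps, Python scripts to look and compute and a shell command to move; the robot and the scene stay as the last step left them, time stands still between calls to the robot, and variables do not carry over. Pictures are saved under pics/ and viewed, at most 10 in all, crops included, and the job is handed in when it is done.

```bash
mkdir -p pics; cat > h.py <<'E'
import numpy as np, cv2
from scipy.spatial.transform import Rotation as R
from plant import observe, cams, manip
def campose(n):
    i=cams.camera_info(n)
    K=np.array([[i['fx'],0,i['cx']],[0,i['fy'],i['cy']],[0,0,1]])
    if n=='wrist':
        s=observe(); T=np.eye(4); T[:3,:3]=R.from_rotvec(s['eef_rot']).as_matrix(); T[:3,3]=s['position']
        T=T@np.array(i['T_tool_cam'])
    else:
        T=np.eye(4); o=np.array(i['orientation'])
        T[:3,:3]=o if o.shape==(3,3) else R.from_rotvec(o).as_matrix(); T[:3,3]=i['xyz']
    return K,T
def cloud(d,K,T):
    v,u=np.mgrid[:480,:640]
    P=np.stack([(u-K[0,2])/K[0,0]*d,(v-K[1,2])/K[1,1]*d,d],-1)
    return P@T[:3,:3].T+T[:3,3]
def plane(u,v,z,K,T):
    r=T[:3,:3]@np.array([(u-K[0,2])/K[0,0],(v-K[1,2])/K[1,1],1]); return T[:3,3]+r*(z-T[2,3])/r[2]
E
python3 - <<'E'
from h import *
for n in ['top','scene']:
    K,T=campose(n); p,d=cams.snapshot(n); cv2.imwrite(f'pics/{n}0.png',p[...,::-1]); np.savez(f'{n}0.npz',p=p,d=d,K=K,T=T)
    print(n,cams.camera_info(n))
s=observe(); print(s); print(cams.camera_info('wrist'), manip.grasp_offset)
E
```

```text
top {'fx': 469.06973857355507, 'fy': 469.06973857355507, 'cx': 313.82273705575875, 'cy': 235.98441314021798, 'xyz': array([0.4246747 , 0.17587808, 1.06726042]), 'orientation': array([-2.17158323,  2.16003408, -0.04362045])}
scene {'fx': 439.11124660289045, 'fy': 439.11124660289045, 'cx': 320.74396047037794, 'cy': 237.96992715667537, 'xyz': array([ 0.0505079 , -0.142022  ,  0.71848371]), 'orientation': array([-2.21661974,  1.13597086, -0.40111537])}
{'time': 0.1, 'joint_pos': array([-1.36819602,  0.41182509, -0.01269584,  1.59698105,  0.00564226,
        1.1342977 , -0.0822368 ]), 'joint_velocities': array([ 3.00424379e-04, -2.37264863e-04,  5.02762881e-04, -1.85772996e-03,
       -1.10302269e-03,  1.74809886e-03, -3.17664203e-05]), 'joint_torque': array([ 1.97702160e-03, -5.89092886e+01,  6.43571075e-01, -2.91700870e+01,
       -5.37932105e-02,  1.45278132e-02,  2.87844125e-05]), 'position': array([0.16716999, 0.60201986, 0.40388137]), 'eef_rot': array([-4.24081290e-01, -3.11278595e+00,  2.31685186e-03]), 'force': array([ 0.37255659, -0.22572447, -0.33155865]), 'wrist_torque': array([0.03090833, 0.0219576 , 0.02102144]), 'grasp_force': 0.0, 'gripper_width': 0.08788130879611547}
{'fx': 368.3363903255443, 'fy': 368.3363903255443, 'cx': 317.18813596990566, 'cy': 234.95320886680437, 'T_tool_cam': array([[-4.61436848e-04, -9.65699775e-01, -2.59660801e-01,
         7.14901568e-02],
       [ 9.99999837e-01, -5.32613987e-04,  2.03759804e-04,
         8.10341624e-05],
       [-3.35069771e-04, -2.59660665e-01,  9.65699864e-01,
         2.00694329e-02],
       [ 0.00000000e+00,  0.00000000e+00,  0.00000000e+00,
         1.00000000e+00]])} 0.1633
```

View pics/top0.png

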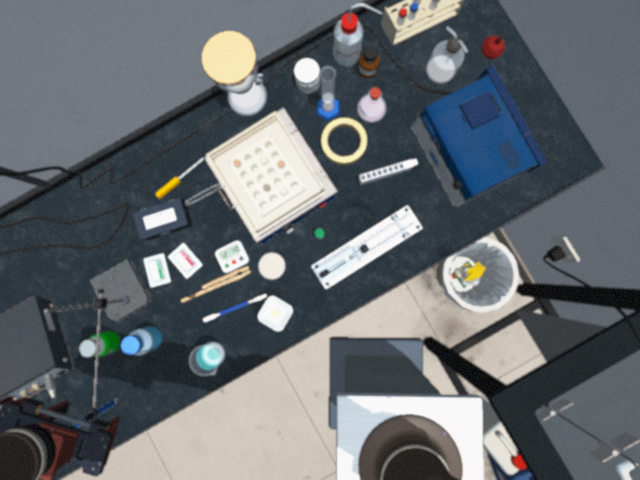

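View pics/scene0.png

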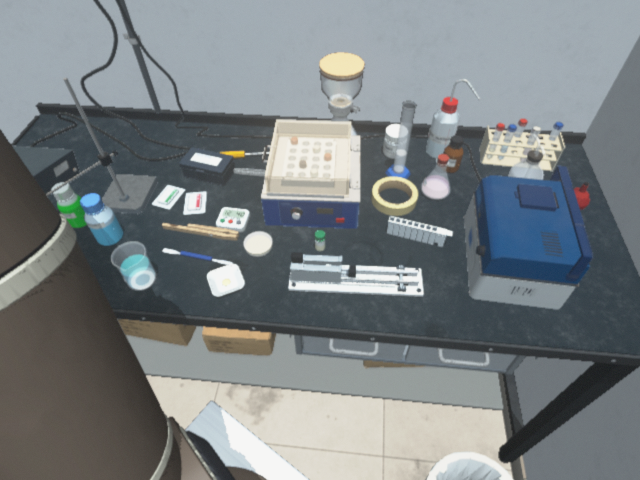

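Top view: the loader runs from (317,275) to (418,220) with the rail and follower at its left end. The strip runs from (361,180) to (415,161), with its tab on the right. The channel's open end is also on the right, so the two directions already roughly agree.

```bash
python3 - <<'E'
from h import *
f=np.load('top0.npz'); p,d,K,T=[f[k] for k in 'pdKT']
C=cloud(d,K,T)
for nm,(u0,v0,u1,v1) in dict(strip=(350,150,425,190),loader=(300,198,432,298)).items():
    m=np.zeros((480,640),bool); m[v0:v1,u0:u1]=1
    w=m&(p.min(-1)>120)
    n,l,st,_=cv2.connectedComponentsWithStats(w.astype(np.uint8)); k=1+st[1:,4].argmax(); w=l==k
    pts=C[w]; print(nm,w.sum(),'z pct',np.percentile(pts[:,2],[5,50,95]).round(4))
    v,u=np.nonzero(w); zz=.04 if nm=='strip' else .006
    xy=np.array([plane(a,b,zz,K,T)[:2] for a,b in zip(u,v)])
    r=cv2.minAreaRect((xy*1000).astype(np.float32)); print(r, cv2.boxPoints(r))
b=C[300:320,230:240].reshape(-1,3); print('bench',np.median(C[195:200,440:450].reshape(-1,3),0),np.median(C[200:215,350:360].reshape(-1,3),0))
for u,v in [(361,180),(415,161),(317,275),(418,220),(319,232)]: print(u,v,plane(u,v,0.02,K,T).round(3))
s=observe();print(R.from_rotvec(s['eef_rot']).as_matrix().round(3))
E
```

```text
strip 563 z pct [0.0011 0.0392 0.0422]
((649.6553955078125, 48.92655944824219), (21.23305320739746, 133.88336181640625), 17.20354461669922) [[619.7147   109.73325 ]
 [659.313    -18.160173]
 [679.59607  -11.880135]
 [639.9978   116.01329 ]]
loader 3313 z pct [0.0006 0.013  0.058 ]
((481.47528076171875, 94.34117126464844), (66.14309692382812, 262.9796142578125), 32.48026657104492) [[382.96567  187.50316 ]
 [524.1881   -34.340252]
 [579.98486    1.179184]
 [438.76245  223.0226  ]]
bench [ 5.95679985e-01 -8.29665469e-02 -3.46392807e-04] [ 5.71998852e-01  1.21148410e-01 -1.15341628e-04]
361 180 [0.631 0.108 0.02 ]
415 161 [ 0.674 -0.014  0.02 ]
317 275 [0.417 0.205 0.02 ]
418 220 [ 0.541 -0.019  0.02 ]
319 232 [0.513 0.202 0.02 ]
[[-0.964  0.268 -0.   ]
 [ 0.268  0.964 -0.001]
 [-0.    -0.001 -1.   ]]
```

```bash
python3 -m handwheel '[[0,-4.8,-5,0,0],[0,-4.8,-5,0,0],[0,-4.8,-5,0,0],[0,-4.8,-5,0,0],[0,-4.8,-5,0,0]]'; python3 -m handwheel '[[0,-4.9,-2.6,0,0],[0,-4.9,-2.6,0,0],[0,-4.9,-2.6,0,0],[0,-4.9,-2.6,0,0],[0,-4.9,-2.6,0,0]]'; python3 -m handwheel '[[0,0,0,0,10],[0,0,0,0,10],[0,0,0,0,10],[0,0,0,0,10],[0,0,0,0,10]]'
```

```text
time: 0.72
position: [0.3161, 0.3251, 0.4046]
eef_rot: [0.424, 3.113, 0.0]
force: [0.9, -0.1, -0.7]
gripper_width: 0.0877
grasp_force: 0.0
time: 1.35
position: [0.5177, 0.135, 0.4045]
eef_rot: [-0.423, -3.113, -0.0]
force: [0.8, 0.8, 0.3]
gripper_width: 0.0879
grasp_force: 0.0
time: 1.98
position: [0.5166, 0.1363, 0.4043]
eef_rot: [-1.707, -2.637, 0.001]
force: [-0.5, 0.3, -0.5]
gripper_width: 0.0874
grasp_force: 0.0
```

```bash
python3 - <<'E'
from h import *
s=observe(); print(s['position'],R.from_rotvec(s['eef_rot']).as_matrix().round(3))
K,T=campose('wrist'); p,d=cams.snapshot('wrist'); cv2.imwrite('pics/w0.png',p[...,::-1]); np.savez('w0.npz',p=p,d=d,K=K,T=T); print(T.round(3))
E
```

```text
[0.51656662 0.13628935 0.40432384] [[-0.409  0.912 -0.001]
 [ 0.912  0.409 -0.   ]
 [ 0.    -0.001 -1.   ]]
[[ 0.913  0.395  0.105  0.487]
 [ 0.409 -0.881 -0.238  0.201]
 [-0.001  0.26  -0.966  0.384]
 [ 0.     0.     0.     1.   ]]
```

View pics/w0.png

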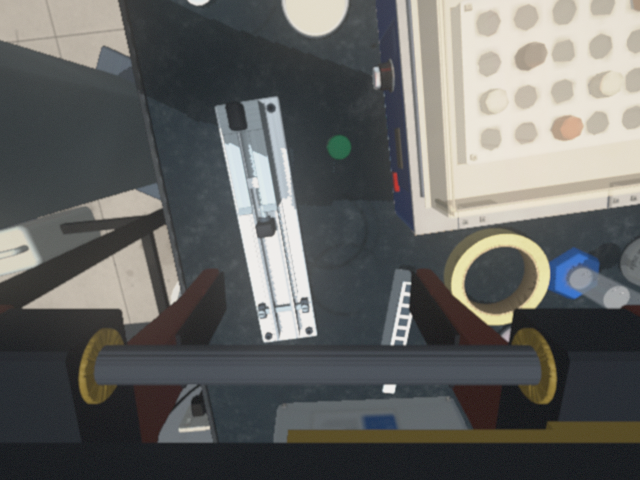

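The wrist view shows the loader plate with corners at (216,104), (278,97), (316,336) and (264,342). The rail grip is at (236,116), the follower at (265,227) and the strip at (404,270)–(389,390). The key clamps are near v≈307.

```bash
python3 - <<'E'
from h import *
f=np.load('w0.npz'); p,d,K,T=[f[k] for k in 'pdKT']
C=cloud(d,K,T)
print('bench z',np.median(C[160:200,310:330,2]), 'plate z',np.median(C[318:328,280:300,2]))
m=np.zeros((480,640),bool); m[262:400,380:425]=1
w=m&(C[...,2]>.032)&(C[...,2]<.05)&(d>0); pts=C[w]
print('strip',w.sum(),np.percentile(pts[:,2],[10,50,90])); r=cv2.minAreaRect((pts[:,:2]*1000).astype(np.float32));print(r,cv2.boxPoints(r))
# loader: corners on plate
zp=.01
for u,v in [(216,104),(278,97),(316,336),(264,342)]: print(plane(u,v,zp,K,T).round(4))
m[:]=0; m[90:345,205:325]=1
w=m&(p.min(-1)>110)&(C[...,2]<.02)
v,u=np.nonzero(w); xy=np.array([plane(a,b,zp,K,T)[:2] for a,b in zip(u,v)]); r=cv2.minAreaRect((xy*1000).astype(np.float32));print('loader',r,cv2.boxPoints(r))
# z profile across channel
w=m&(C[...,2]>.022)&(C[...,2]<.034); q=C[w][:,:2]; l=cv2.fitLine(q.astype(np.float32),cv2.DIST_HUBER,0,.01,.01).ravel();print('walls',l,np.degrees(np.arctan2(-l[0],l[1])))
big=cv2.resize(p[85:350,190:330,::-1],None,fx=3,fy=2.26*1,interpolation=cv2.INTER_CUBIC)
big=cv2.resize(p[85:350,190:330,::-1],None,fx=2.25,fy=2.25,interpolation=cv2.INTER_CUBIC); cv2.imwrite('pics/w0c.png',big)
E
```

```text
bench z -0.00033815028788722334 plate z 0.011862793942786137
strip 1029 [0.0376657  0.03941999 0.04034625]
((649.3119506835938, 48.20891571044922), (16.422534942626953, 131.4362030029297), 17.046369552612305) [[622.1965   108.632774]
 [660.7264   -17.02914 ]
 [676.4274   -12.214943]
 [637.8975   113.446976]]
[0.3858 0.1884 0.01  ]
[0.4378 0.2186 0.01  ]
[5.752e-01 2.000e-04 1.000e-02]
[ 0.5241 -0.0311  0.01  ]
loader ((480.2906799316406, 93.52188110351562), (63.45632553100586, 259.3137512207031), 32.4848518371582) [[383.89124   185.85133  ]
 [523.16254   -32.88848  ]
 [576.6901      1.1924286]
 [437.41882   219.93225  ]]
walls [ 0.51245356 -0.85871494  0.4875075   0.07451584] -149.17259
```

View pics/w0c.png

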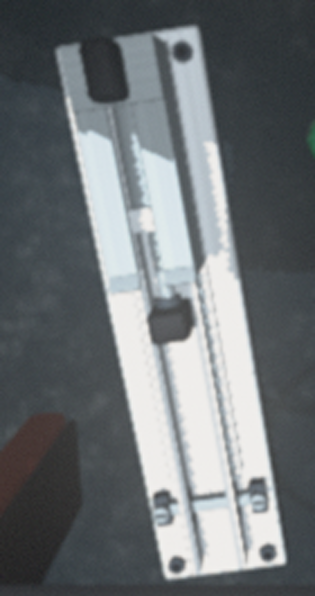

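```bash
python3 -m handwheel '[[0,-4.3,2.86,0,0],[0,-4.3,2.86,0,0],[0,-4.3,2.85,0,0],[0,0,0,5,7.1],[0,0,0,3,0]]'; python3 - <<'E'
from h import *
s=observe(); print(s['position'],R.from_rotvec(s['eef_rot']).as_matrix().round(3))
K,T=campose('wrist'); p,d=cams.snapshot('wrist'); cv2.imwrite('pics/w1.png',p[...,::-1]); np.savez('w1.npz',p=p,d=d,K=K,T=T)
C=cloud(d,K,T); w=(C[...,2]>.034)&(C[...,2]<.045)&(abs(C[...,0]-.648)<.05)&(abs(C[...,1]-.054)<.09)&(p.min(-1)>90)
n,l,st,_=cv2.connectedComponentsWithStats(w.astype(np.uint8)); w=l==1+st[1:,4].argmax()
r=cv2.minAreaRect((C[w][:,:2]*1000).astype(np.float32)); print(w.sum(),r,cv2.boxPoints(r))
E
```

```text
time: 2.65
position: [0.648, 0.0539, 0.3219]
eef_rot: [-1.859, -2.531, 0.003]
force: [-0.4, 1.1, 0.2]
gripper_width: 0.0881
grasp_force: 0.0
[0.64795763 0.05388532 0.32187046] [[-0.299  0.954 -0.003]
 [ 0.954  0.299 -0.001]
 [ 0.    -0.003 -1.   ]]
3167 ((649.71240234375, 47.765869140625), (15.98658561706543, 131.32977294921875), 17.018659591674805) [[622.85016  108.21575 ]
 [661.28815  -17.36302 ]
 [676.57465  -12.684013]
 [638.13666  112.89476 ]]
```

View pics/w1.png

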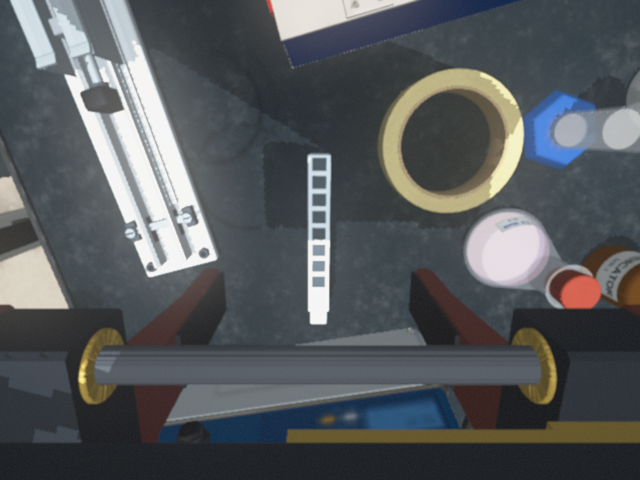

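The strip lies centred under the gripper from (318,155) to (318,322), tab nearest the wrist. The key is visible at about (160,225). Next I check the body's clearance and locate the key and loader from this closer view.

```bash
python3 - <<'E'
from h import *
for fn in ['top0','w1']:
    f=np.load(fn+'.npz'); p,d,K,T=[f[k] for k in 'pdKT']; C=cloud(d,K,T)
    c=np.array([.648,.053]); a=np.radians(17); ex=np.array([np.cos(a),np.sin(a)]); ey=np.array([-ex[1],ex[0]])
    q=C[(C[...,2]>.08)&(C[...,2]<.20)&(d>0)]; t=(q[:,:2]-c)@np.stack([ex,ey],1)
    k=(abs(t[:,0])<.15)&(abs(t[:,1])<.1); print(fn,k.sum(), np.c_[t[k],q[k,2]][::max(1,k.sum()//12)].round(3) if k.any() else '')
f=np.load('w0.npz'); p,d,K,T=[f[k] for k in 'pdKT']; C=cloud(d,K,T)
o=np.array([.4803,.0935]); a=np.radians(32.5); ex=np.array([np.cos(a),np.sin(a)]); ey=np.array([-ex[1],ex[0]])
for fn in ['w0','w1']:
    f=np.load(fn+'.npz'); p,d,K,T=[f[k] for k in 'pdKT']; C=cloud(d,K,T)
    t=(C[...,:2]-o)@np.stack([ex,ey],1); w=(d>0)&(t[...,1]>-.08)&(t[...,1]<-.01)&(abs(t[...,0])<.04)
    # walls: cross profile median height
    b=np.arange(-.036,.037,.002); print(fn,[int(round(1e3*np.median(C[...,2][w&(abs(t[...,0]-x)<.001)]))) if (w&(abs(t[...,0]-x)<.001)).any() else -1 for x in b])
    w=(d>0)&(abs(t[...,0])<.006); b=np.arange(-.134,.012,.002); print([int(round(1e3*np.median(C[...,2][w&(abs(t[...,1]-y)<.001)]))) if (w&(abs(t[...,1]-y)<.001)).any() else -1 for y in b])
f=np.load('w1.npz'); T=f['T'];K=f['K']
for uv in [(160,225),(150,267),(204,252)]: 
    for z in (.012,.0195): print(uv,z,((plane(*uv,z,K,T)[:2]-o)@np.stack([ex,ey],1)).round(4))
E
```

```text
top0 205 [[ 0.149 -0.016  0.102]
 [ 0.147 -0.021  0.092]
 [ 0.145 -0.016  0.09 ]
 [ 0.089 -0.097  0.106]
 [ 0.091 -0.093  0.084]
 [ 0.074 -0.1    0.121]
 [ 0.071 -0.097  0.117]
 [ 0.069 -0.098  0.11 ]
 [ 0.066 -0.097  0.109]
 [ 0.062 -0.099  0.106]
 [ 0.063 -0.097  0.084]
 [ 0.053 -0.097  0.092]
 [ 0.04  -0.099  0.082]]
w1 11244 [[ 0.149 -0.006  0.081]
 [ 0.143 -0.015  0.083]
 [ 0.144 -0.019  0.089]
 [ 0.148 -0.019  0.101]
 [-0.044 -0.005  0.142]
 [ 0.05   0.013  0.185]
 [-0.056  0.012  0.19 ]
 [ 0.044  0.004  0.177]
 [ 0.05   0.013  0.198]
 [ 0.043  0.003  0.187]
 [-0.046 -0.009  0.2  ]
 [ 0.069 -0.098  0.101]]
w0 [0, 0, 1, 11, 12, 12, 12, 12, 12, 12, 16, -1, 28, 26, 15, 12, 12, 12, 12, 12, 12, 12, 12, 26, 28, 22, 16, 13, 12, 12, 12, 12, 12, 11, 0, 0, 0]
[0, -1, -1, 10, 11, 12, 12, 12, 12, 12, 12, 11, 11, 12, 12, 11, 11, 12, 12, 11, 12, 12, -1, 19, 19, 17, 12, 12, 12, 11, 11, 12, 11, 11, 12, 12, 11, 12, 12, 12, 12, 12, 12, 11, 12, 11, 12, 12, 12, 12, 11, 12, 12, 12, 12, 12, 12, 12, 12, 12, 12, 12, 12, 12, 12, 11, -1, -1, 42, 42, 43, 43, 43, 43]
w1 [0, -1, -1, 11, 12, 12, 12, 12, 19, 19, -1, 27, 28, 26, 18, 12, 12, 12, 12, 12, 12, -1, -1, 26, 28, 22, 16, 14, 12, 12, 12, 12, 12, 11, 6, 0, 0]
[0, 0, 0, 11, 12, 12, 12, 12, 12, 12, 12, 12, 12, 12, 12, 12, 12, 12, 12, 12, 12, 11, 13, 19, 19, 19, 12, 12, 12, 12, 12, 12, 12, 12, 12, 12, 12, 12, 12, 12, 12, 12, 12, 12, 12, 12, 12, 12, 12, 12, 12, 12, 12, 12, 12, 12, 12, 12, 12, 12, 12, 12, 12, 12, 12, 12, 12, 12, 34, 43, 43, 43, 43, 43]
(160, 225) 0.012 [-0.0037 -0.0883]
(160, 225) 0.0195 [-0.0001 -0.0874]
(150, 267) 0.012 [-0.0251 -0.1199]
(150, 267) 0.0195 [-0.0209 -0.1182]
(204, 252) 0.012 [ 0.023  -0.1193]
(204, 252) 0.0195 [ 0.026  -0.1176]
```

```bash
python3 -m handwheel '[[0,-0.08,0,5,0.4],[0,0,0,5,0],[0,0,0,2,0],[0,0,0,0,0]]' 20; python3 -m handwheel '[[0.7,0,0,0,0],[1,0,0,0,0],[1,0,0,0,0],[1,0,0,0,0],[1,0,0,0,0]]' 20
```

```text
time: 3.2
position: [0.6483, 0.0537, 0.2042]
eef_rot: [-1.867, -2.525, 0.002]
force: [0.7, 0.4, 0.5]
gripper_width: 0.0875
grasp_force: 0.0
time: 3.82
position: [0.6484, 0.0537, 0.2048]
eef_rot: [1.869, 2.525, 0.0]
force: [0.9, -0.1, -0.5]
gripper_width: 0.0413
grasp_force: 0.0
```

```bash
python3 -m handwheel '[[1,0,0,0.25,0],[1,0,0,0,0],[1,0,0,0,0],[1,0,0,0,0],[1,0,0,0,0]]' 25;python3 -m handwheel '[[1,0,0,0,0],[1,0,0,0,0],[1,0,0,0,0]]' 25
```

```text
time: 4.45
position: [0.6484, 0.0537, 0.2021]
eef_rot: [-1.869, -2.525, 0.0]
force: [-0.4, -0.3, -0.7]
gripper_width: 0.0156
grasp_force: 25.0
time: 4.82
position: [0.6484, 0.0537, 0.2021]
eef_rot: [-1.869, -2.525, -0.0]
force: [0.4, 0.4, -0.5]
gripper_width: 0.0158
grasp_force: 25.0
```

```bash
python3 -m handwheel '[[1,0,0,-3,0],[1,0,0,-3,0],[1,0.86,-4.4,-1,0],[1,0.86,-4.4,0,0],[1,0.86,-4.35,0,0]]'; python3 -m handwheel '[[1,0,0,0,-7.75],[1,0,0,0,-7.75],[1,0,0,0,0],[1,0,0,0,0]]'; cat > m.py <<'E'
from h import *
import sys
s=observe(); M=R.from_rotvec(s['eef_rot']).as_matrix(); print(s['time'],s['position'].round(4),'tool y yaw',np.degrees(np.arctan2(M[1,1],M[0,1])).round(2),'force',s['force'].round(1))
K,T=campose('wrist'); p,d=cams.snapshot('wrist'); np.savez('cur.npz',p=p,d=d,K=K,T=T); cv2.imwrite('pics/%s.png'%sys.argv[1],p[...,::-1])
C=cloud(d,K,T); o=np.array([.4803,.0935]); a=np.radians(32.5); B=np.array([[np.cos(a),-np.sin(a)],[np.sin(a),np.cos(a)]])
t=(C[...,:2]-o)@B; z=C[...,2]
zt=float(sys.argv[2])
w=(d>0)&(abs(z-zt)<.005)&(abs(t[...,0])<.03)&(t[...,1]>-.15)&(t[...,1]<.03)&(p.min(-1)>90)
n,l,st,_=cv2.connectedComponentsWithStats(w.astype(np.uint8)); w=l==1+st[1:,4].argmax()
r=cv2.minAreaRect((t[w]*1000).astype(np.float32)); print('strip top in loader frame (mm)',w.sum(),np.median(z[w]).round(4),r); print(cv2.boxPoints(r).round(1).tolist())
# loader plate edges/wall from near
for y0 in (-.11,-.03,.03,.08):
    k=(d>0)&(abs(t[...,1]-y0)<.012); b=np.arange(-.034,.035,.001)
    h=np.array([np.median(z[k&(abs(t[...,0]-x)<.0007)]) if (k&(abs(t[...,0]-x)<.0007)).sum()>3 else -1 for x in b]); 
    wl=b[(h>.025)&(h<.030)]; pl=b[(h>.009)&(h<.014)]; print(y0,'wall x',(wl*1e3).round().tolist(),'plate',(pl.min()*1e3).round(1) if len(pl) else '',(pl.max()*1e3).round(1) if len(pl) else '')
E
python3 m.py w2 .109
```

```text
time: 5.45
position: [0.5137, 0.0397, 0.2724]
eef_rot: [1.869, 2.525, 0.001]
force: [-1.3, -0.8, -0.5]
gripper_width: 0.0159
grasp_force: 25.0
time: 5.95
position: [0.5152, 0.0398, 0.2722]
eef_rot: [1.516, 2.752, 0.0]
force: [-0.4, -0.7, -1.0]
gripper_width: 0.0157
grasp_force: 25.0
5.95 [0.5152 0.0398 0.2722] tool y yaw 32.3 force [-0.4 -0.7 -1. ]
strip top in loader frame (mm) 6204 0.1102 ((0.6290512084960938, -42.446929931640625), (75.90829467773438, 16.689632415771484), 89.51630401611328)
[[-8.0, -80.30000305175781], [8.699999809265137, -80.5], [9.300000190734863, -4.599999904632568], [-7.400000095367432, -4.400000095367432]]
-0.11 wall x [] plate -30.0 31.0
-0.03 wall x [] plate  
0.03 wall x [-11.0, -10.0, -9.0, -3.0, 4.0] plate -31.0 31.0
0.08 wall x [] plate -31.0 31.0
```

View pics/w2.png

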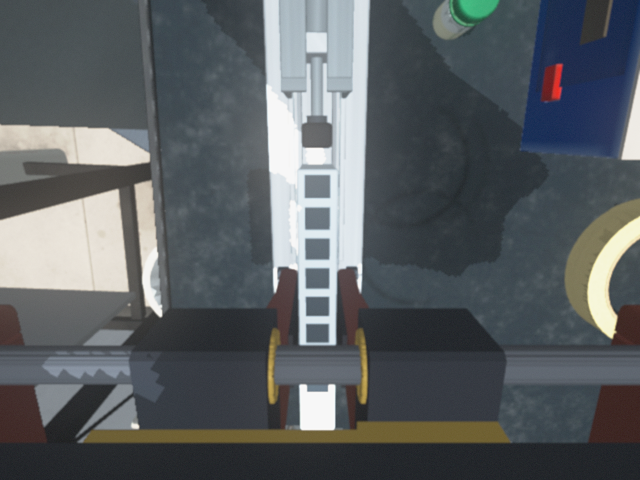

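The strip hangs right over the channel, plain end at (318,168), with the follower (black, 317,135) just ahead of it. I'll refine the plate's centreline against the strip from this same image.

```bash
python3 - <<'E'
from h import *
f=np.load('cur.npz'); p,d,K,T=[f[k] for k in 'pdKT']; C=cloud(d,K,T); o=np.array([.4803,.0935]); a=np.radians(32.5); B=np.array([[np.cos(a),-np.sin(a)],[np.sin(a),np.cos(a)]])
t=(C[...,:2]-o)@B; z=C[...,2]
def edges(lo,hi,v0,v1,half):
    m=(d>0)&(z>lo)&(z<hi)&(abs(t[...,0])<half); out=[]
    for v in range(v0,v1):
        r=np.nonzero(m[v])[0]
        if len(r)>8: out.append((t[v,r,1].mean(),t[v,r,0].min(),t[v,r,0].max()))
    return np.array(out)*1e3
for nm,a_ in dict(plate=(.006,.016,2,260,.04),strip=(.105,.115,172,325,.02),wall=(.025,.031,100,260,.016)).items():
    e=edges(*a_); 
    for c in (1,2,None):
        x=e[:,c] if c else (e[:,1]+e[:,2])/2
        md=np.median(x); k=abs(x-md)<1.5; q=np.polyfit(e[k,0],x[k],1); print(nm,c,k.sum(),len(e),'x at y=-64: %.2f y=0: %.2f slope deg %.2f'%(np.polyval(q,-64),q[1],np.degrees(q[0])), 'y range',e[k,0].min().round(),e[k,0].max().round())
E
```

```text
plate 1 258 258 x at y=-64: -30.20 y=0: -30.21 slope deg -0.02 y range -74.0 82.0
plate 2 258 258 x at y=-64: 30.86 y=0: 30.89 slope deg 0.02 y range -74.0 82.0
plate None 258 258 x at y=-64: 0.33 y=0: 0.34 slope deg 0.00 y range -74.0 82.0
strip 1 137 153 x at y=-64: -7.46 y=0: -7.20 slope deg 0.24 y range -70.0 -6.0
strip 2 138 153 x at y=-64: 8.27 y=0: 8.26 slope deg -0.00 y range -70.0 -6.0
strip None 152 153 x at y=-64: 0.41 y=0: 0.53 slope deg 0.11 y range -70.0 -6.0
wall 1 68 68 x at y=-64: -12.86 y=0: -12.66 slope deg 0.19 y range -11.0 27.0
wall 2 68 68 x at y=-64: 13.01 y=0: 13.21 slope deg 0.18 y range -11.0 27.0
wall None 68 68 x at y=-64: 0.07 y=0: 0.28 slope deg 0.18 y range -11.0 27.0
```

```bash
python3 -m handwheel '[[1,0,0,2,0],[1,0,0,2,0],[1,0,0,0.3,0],[1,0,0,0.3,0],[1,0,0,0,0]]'; python3 -m handwheel '[[1,0,0,0.15,0],[1,0,0,0,0]]';  python3 -m handwheel '[[1,0,0,0.1,0],[1,0,0,0,0]]'
```

```text
time: 6.62
position: [0.5153, 0.0399, 0.2265]
eef_rot: [1.512, 2.753, 0.001]
force: [-0.8, 0.0, 0.7]
gripper_width: 0.016
grasp_force: 25.0
time: 6.88
position: [0.5152, 0.0399, 0.2249]
eef_rot: [1.511, 2.754, 0.001]
force: [0.0, 0.6, -0.9]
gripper_width: 0.0154
grasp_force: 25.0
time: 7.12
position: [0.5151, 0.0399, 0.2236]
eef_rot: [-1.511, -2.754, 0.0]
force: [0.2, 0.5, -1.3]
gripper_width: 0.0157
grasp_force: 25.0
```

```bash
python3 -m handwheel '[[1,0,0,0.1,0],[1,0,0,0,0]]' | sed -n '2p;4p'; python3 -m handwheel '[[1,0,0,0.1,0],[1,0,0,0,0]]'| sed -n '2p;4p';  python3 -m handwheel '[[1,0,0,0.05,0],[1,0,0,0,0]]'| sed -n '2p;4p'
```

```text
position: [0.5151, 0.0399, 0.2226]
force: [-0.0, -0.1, -0.2]
position: [0.5151, 0.04, 0.2215]
force: [-0.4, 0.2, -0.3]
position: [0.5151, 0.0399, 0.2213]
force: [-1.3, -0.1, 2.8]
```

```bash
for i in 1; do python3 -m handwheel '[[1,0.3,0,0,0],[1,0.3,0,0,0],[1,0,0,0,0]]' | sed -n '2p;4p'; python3 -m handwheel '[[1,0.3,0,0,0],[1,0,0,0,0]]'| sed -n '2p;4p';  python3 -m handwheel '[[1,0.2,0,0,0],[1,0,0,0,0]]'| sed -n '2p;4p'; python3 -m handwheel '[[1,0.2,0,0,0],[1,0,0,0,0]]'| sed -n '2p;4p'; done
```

```text
position: [0.5121, 0.0448, 0.2213]
force: [2.1, -2.4, 0.2]
position: [0.5105, 0.0475, 0.2213]
force: [2.0, -2.5, 0.6]
position: [0.5094, 0.0492, 0.2213]
force: [2.8, -2.9, 1.3]
position: [0.5082, 0.051, 0.2213]
force: [3.7, -3.7, 1.7]
```

```bash
python3 -m handwheel '[[1,0.2,0,0,0],[1,0,0,0,0]]' | sed -n '2p;4p'; python3 -m handwheel '[[1,0.2,0,0,0],[1,0,0,0,0]]'| sed -n '2p;4p';  python3 -m handwheel '[[1,0.1,0,0.02,0],[1,0,0,0,0]]'| sed -n '2p;4p'; python3 -m handwheel '[[1,0.1,0,0,0],[1,0,0,0,0]]'| sed -n '2p;4p'; python3 -m handwheel '[[1,0.1,0,0,0],[1,0,0,0,0]]'| sed -n '2p;4p'
```

```text
position: [0.5071, 0.0527, 0.2212]
force: [3.3, -3.5, 1.8]
position: [0.5061, 0.0543, 0.2212]
force: [2.0, -3.2, 2.5]
position: [0.5057, 0.0548, 0.2212]
force: [3.5, -4.9, 3.7]
position: [0.5052, 0.0557, 0.2212]
force: [4.4, -4.4, 2.5]
position: [0.5047, 0.0565, 0.2212]
force: [3.7, -4.6, 3.3]
```

```bash
for k in 1; do python3 -m handwheel '[[1,0.1,0,0.02,0],[1,0,0,0,0]]' | sed -n '2p;4p'; python3 -m handwheel '[[1,0.1,0,0,0],[1,0,0,0,0]]'| sed -n '2p;4p';  python3 -m handwheel '[[1,0.05,0,0,0],[1,0,0,0,0]]'| sed -n '2p;4p'; python3 -m handwheel '[[1,0.05,0,0,0],[1,0,0,0,0]]'| sed -n '2p;4p'; done
```

```text
position: [0.5042, 0.0572, 0.2211]
force: [4.5, -5.8, 3.8]
position: [0.5036, 0.0581, 0.221]
force: [3.7, -5.0, 3.0]
position: [0.5032, 0.0587, 0.2208]
force: [3.4, -4.9, 1.5]
position: [0.5029, 0.0591, 0.2208]
force: [3.2, -5.1, 1.9]
```

```bash
python3 -m handwheel '[[1,0.05,0,0,0],[1,0,0,0,0]]' | sed -n '2p;4p'; python3 -m handwheel '[[1,0,0,0.03,0],[1,0,0,0,0]]'| sed -n '2p;4p';  python3 -m handwheel '[[1,0.05,0,0,0],[1,0,0,0,0]]'| sed -n '2p;4p'
```

```text
position: [0.5027, 0.0595, 0.2208]
force: [4.3, -4.4, 0.3]
position: [0.5027, 0.0595, 0.2205]
force: [3.5, -4.6, 2.0]
position: [0.5024, 0.0599, 0.2205]
force: [4.3, -4.3, 1.0]
```

```bash
python3 -m handwheel '[[1,0,0,0.05,0],[1,0,0,0,0]]' | sed -n '2p;4p'; python3 -m handwheel '[[1,0,0,0.05,0],[1,0,0,0,0]]'| sed -n '2p;4p'
```

```text
position: [0.5024, 0.0598, 0.22]
force: [4.6, -5.2, 1.0]
position: [0.5023, 0.0599, 0.2195]
force: [3.6, -4.5, 0.8]
```

```bash
python3 -m handwheel '[[1,0,0,0.1,0],[1,0,0,0,0]]' | sed -n '2p;4p'; python3 -m handwheel '[[1,0,0,0.1,0],[1,0,0,0,0]]'| sed -n '2p;4p'; python3 -m handwheel '[[1,0,0,0.1,0],[1,0,0,0,0]]'| sed -n '2p;4p';python3 -m handwheel '[[1,0,0,0.1,0],[1,0,0,0,0]]'| sed -n '2p;4p'
```

```text
position: [0.5023, 0.0598, 0.2184]
force: [3.2, -5.2, 0.4]
position: [0.5022, 0.0598, 0.2174]
force: [3.7, -3.6, 0.2]
position: [0.5023, 0.0598, 0.2164]
force: [3.8, -5.0, 0.8]
position: [0.5023, 0.0598, 0.2154]
force: [3.7, -4.7, 1.2]
```

```bash
python3 -m handwheel '[[1,0,0,0.1,0],[1,0,0,0,0]]' | sed -n '2p;4p'; python3 -m handwheel '[[1,0,0,0.05,0],[1,0,0,0,0]]'| sed -n '2p;4p'
```

```text
position: [0.5022, 0.0599, 0.2144]
force: [2.2, -5.6, 0.9]
position: [0.5022, 0.0598, 0.2139]
force: [3.7, -4.1, 1.6]
```

```bash
python3 -m handwheel '[[1,0,0,0.03,0],[1,0,0,0,0]]' | sed -n '2p;4p'; python3 -m handwheel '[[1,-0.05,0,0,0],[1,0,0,0,0]]'| sed -n '2p;4p'; python3 -m handwheel '[[1,-0.05,0,0,0],[1,0,0,0,0]]'| sed -n '2p;4p'
```

```text
position: [0.5022, 0.0598, 0.2138]
force: [3.2, -4.9, 3.9]
position: [0.5024, 0.0596, 0.2138]
force: [1.7, -4.0, 5.8]
position: [0.5027, 0.0593, 0.2138]
force: [0.9, -3.8, 5.2]
```

```bash
python3 -m handwheel '[[1,-0.03,0,-0.03,0],[0.6,0,0,0,0],[0.6,0,0,0,0],[0.6,0,0,0,0]]'; python3 -m handwheel '[[0.5,0,0,-2,0],[0.5,0,0,-4,0],[0.5,0,0,-2,0],[0.5,0,0,0,0]]'; python3 m.py w3 .052
```

```text
time: 15.25
position: [0.5025, 0.0596, 0.2137]
eef_rot: [-1.51, -2.754, 0.0]
force: [-0.5, 0.1, 0.6]
gripper_width: 0.035
grasp_force: 0.0
time: 15.75
position: [0.5032, 0.0594, 0.2951]
eef_rot: [1.51, 2.753, 0.004]
force: [-0.1, 0.6, -0.9]
gripper_width: 0.0434
grasp_force: 0.0
15.75 [0.5032 0.0594 0.2951] tool y yaw 32.51 force [-0.1  0.6 -0.9]
strip top in loader frame (mm) 4627 0.0518 ((0.19755077362060547, -45.25869369506836), (124.70387268066406, 16.0537109375), 89.95413970947266)
[[-7.900000095367432, -107.5999984741211], [8.199999809265137, -107.5999984741211], [8.300000190734863, 17.100000381469727], [-7.800000190734863, 17.100000381469727]]
-0.11 wall x [-13.0, -12.0, -11.0, -10.0, -9.0, 10.0, 11.0, 12.0, 13.0] plate -31.0 31.0
-0.03 wall x [] plate  
0.03 wall x [] plate -31.0 31.0
0.08 wall x [] plate -31.0 31.0
```

View pics/w3.png

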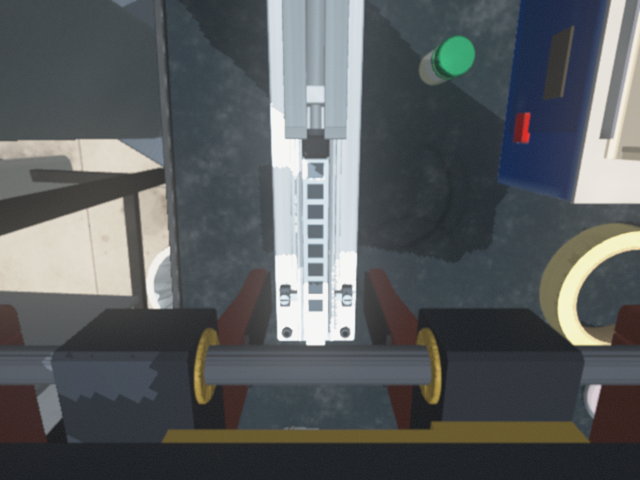

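The strip is seated: its top is at z 51.8 mm and level, its front end is at y=+17 mm, and the follower at (316,147) is pressed back. Now I'll locate the rail grip.

```bash
python3 - <<'E'
from h import *
o=np.array([.4803,.0935]); a=np.radians(32.5); B=np.array([[np.cos(a),-np.sin(a)],[np.sin(a),np.cos(a)]])
for fn in ['w0','top0']:
    f=np.load(fn+'.npz'); p,d,K,T=[f[k] for k in 'pdKT']; C=cloud(d,K,T); t=(C[...,:2]-o)@B;z=C[...,2]
    w=(d>0)&(z>.074)&(z<.086)&(abs(t[...,0])<.03)&(t[...,1]>.03)&(t[...,1]<.16); print(fn,w.sum(),np.median(z[w]),t[w].min(0),t[w].max(0),t[w].mean(0))
s=observe(); cur=(s['position'][:2]-o)@B; print('cur',cur, 'vial', )
E
```

```text
w0 442 0.07887954726403812 [-0.00602089  0.10153877] [0.00690232 0.12359309] [0.00107425 0.11239099]
top0 58 0.07864415187579771 [-0.00330657  0.10175638] [0.00824939 0.12334384] [0.00246044 0.11250048]
cur [ 0.00065743 -0.04086915] vial
```

```bash
python3 -m handwheel '[[0.5,5.1,0,0,0],[0.5,5.1,0,0,0],[0.5,5.1,0,0,0],[0.5,0,0,2.5,0],[0.5,0,0,2.5,0]]'; python3 -m handwheel '[[1,0,0,0,0],[1,0,0,0,0],[1,0,0,0,0],[1,0,0,0,0]]' 15
```

```text
time: 16.42
position: [0.4198, 0.189, 0.2424]
eef_rot: [-1.508, -2.755, 0.001]
force: [0.6, 0.1, -0.4]
gripper_width: 0.0442
grasp_force: 0.0
time: 16.92
position: [0.4208, 0.1879, 0.2445]
eef_rot: [-1.512, -2.754, -0.001]
force: [-2.6, -1.3, 2.8]
gripper_width: 0.012
grasp_force: 15.0
```

Gripped at 12 mm. I'll pull it shut gently, 108 mm toward tool −x.

```bash
python3 -m handwheel '[[1,-0.7,0,0,0],[1,-1,0,0,0],[1,-1,0,0,0],[1,-1,0,0,0],[1,0,0,0,0]]'|sed -n '2p;4,5p'; python3 -m handwheel '[[1,-1,0,0,0],[1,-1,0,0,0],[1,-1,0,0,0],[1,-1,0,0,0],[1,0,0,0,0]]'|sed -n '2p;4,5p'
```

```text
position: [0.441, 0.1561, 0.2445]
force: [-1.7, -2.6, 8.3]
gripper_width: 0.0119
position: [0.4624, 0.1225, 0.2445]
force: [-1.6, -2.6, 7.5]
gripper_width: 0.0118
```

```bash
python3 -m handwheel '[[1,-0.8,0,-0.05,0],[1,-0.8,0,0,0],[1,-0.5,0,0,0],[1,0,0,0,0]]'|sed -n '2p;4,5p'; python3 -m handwheel '[[1,-0.4,0,0,0],[1,-0.3,0,0,0],[1,0,0,0,0]]'|sed -n '2p;4,5p';python3 -m handwheel '[[1,-0.2,0,0,0],[1,0,0,0,0]]'|sed -n '2p;4,5p'
```

```text
position: [0.4738, 0.1047, 0.2445]
force: [-0.8, -2.0, 5.1]
gripper_width: 0.0119
position: [0.4761, 0.1015, 0.2446]
force: [-9.1, 6.4, 10.2]
gripper_width: 0.0118
position: [0.4766, 0.1009, 0.2445]
force: [-10.7, 10.0, 10.9]
gripper_width: 0.0118
```

```bash
python3 -m handwheel '[[1,0.2,0,-0.05,0],[1,0,0,0,0]]'|sed -n '2p;4,5p'; python3 - <<'E'
from h import *
o=np.array([.4803,.0935]); a=np.radians(32.5); B=np.array([[np.cos(a),-np.sin(a)],[np.sin(a),np.cos(a)]])
p,d=cams.snapshot('top'); K,T=campose('top'); C=cloud(d,K,T); t=(C[...,:2]-o)@B; z=C[...,2]
k=(d>0)&(abs(t[...,0])<.012)
print('top profile',[(int(y*1e3),int(1e3*np.median(z[k&(abs(t[...,1]-y)<.002)]))) for y in np.arange(-.13,.13,.006) if (k&(abs(t[...,1]-y)<.002)).any()])
p,d=cams.snapshot('scene'); K,T=campose('scene'); np.savez('sc.npz',p=p,d=d,K=K,T=T)
cv2.imwrite('pics/s1.png',cv2.resize(p[200:320,250:470,::-1],None,fx=3.6,fy=3.6,interpolation=cv2.INTER_CUBIC))
E
```

```text
position: [0.4761, 0.1014, 0.2445]
force: [-4.3, 5.2, 2.1]
gripper_width: 0.0117
top profile [(-45, 447), (-39, 462), (-33, 468), (-27, 471), (-21, 472), (-15, 477), (-9, 481), (-3, 485), (2, 489), (8, 494), (14, 497), (20, 501), (26, 502), (32, 502), (38, 503), (44, 500), (50, 499), (56, 497), (62, 455), (68, 430), (74, 32), (80, 31), (86, 32), (92, 32), (98, 30), (104, 31), (110, 33), (116, 27), (122, 11), (128, 10)]
```

View pics/s1.png

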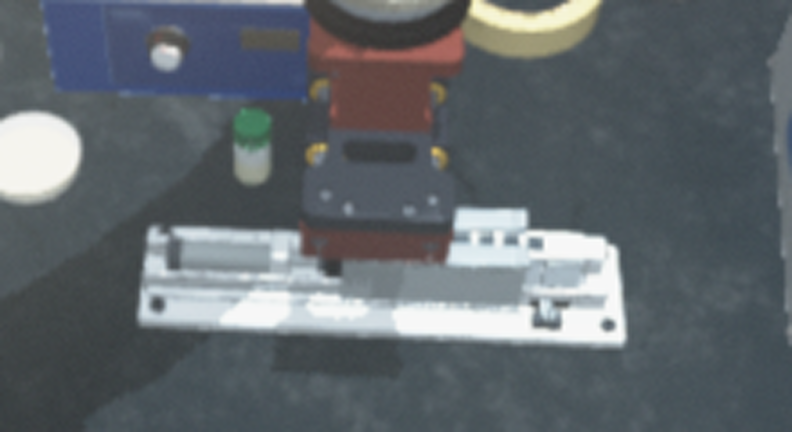

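The rail lies over the strip, front edge at (527,260), close to the key clamp. I'll release and measure the grip's position from above.

```bash
python3 -m handwheel '[[0.5,0,0,0,0],[0.5,0,0,0,0],[0.5,0,0,-3,0],[0.5,0,0,-5,0],[0.5,3,0,-2,0]]'|sed -n '2p;4,5p'; python3 -m handwheel '[[0.5,5,0,0,0],[0.5,0,0,0,0],[0.5,0,0,0,0]]'|sed -n '2p;4,5p'; python3 - <<'E'
from h import *
o=np.array([.4803,.0935]); a=np.radians(32.5); B=np.array([[np.cos(a),-np.sin(a)],[np.sin(a),np.cos(a)]])
K,T=campose('wrist'); p,d=cams.snapshot('wrist'); C=cloud(d,K,T); t=(C[...,:2]-o)@B;z=C[...,2]
np.savez('cur.npz',p=p,d=d,K=K,T=T); cv2.imwrite('pics/w4.png',p[...,::-1])
w=(d>0)&(z>.074)&(z<.086)&(abs(t[...,0])<.03)&(abs(t[...,1])<.16); print(w.sum(),np.median(z[w]),t[w].min(0),t[w].max(0),t[w].mean(0))
for xs in (-.01,.01,0):
  k=(d>0)&(abs(t[...,0]-xs)<.003)
  print(xs,[(round(y*1e3),round(1e3*np.median(z[k&(abs(t[...,1]-y)<.002)]),1)) for y in np.arange(-.13,.06,.005) if (k&(abs(t[...,1]-y)<.002)).any()])
E
```

```text
position: [0.4625, 0.1234, 0.3475]
force: [-0.1, 0.5, -0.4]
gripper_width: 0.0437
position: [0.4345, 0.1666, 0.345]
force: [0.2, -0.3, 0.3]
gripper_width: 0.044
348 0.07850945834462981 [-0.00585821  0.00470109] [0.00629754 0.02232004] [0.00039189 0.01470448]
-0.01 [(-125, np.float64(10.9)), (-115, np.float64(26.5)), (-110, np.float64(26.9)), (-105, np.float64(26.3)), (-100, np.float64(27.0)), (-95, np.float64(51.7)), (-90, np.float64(51.1)), (-80, np.float64(50.4)), (-70, np.float64(57.2)), (-65, np.float64(56.1)), (-60, np.float64(56.1)), (-55, np.float64(56.2)), (-50, np.float64(56.3)), (-45, np.float64(56.6)), (-5, np.float64(56.3)), (0, np.float64(57.7)), (5, np.float64(57.6)), (10, np.float64(57.5)), (15, np.float64(57.2)), (20, np.float64(57.1)), (25, np.float64(27.6)), (30, np.float64(27.2)), (35, np.float64(25.7)), (40, np.float64(26.9)), (45, np.float64(27.3)), (50, np.float64(27.4)), (55, np.float64(28.3))]
0.01 [(-125, np.float64(11.4)), (-120, np.float64(26.1)), (-115, np.float64(26.7)), (-110, np.float64(27.7)), (-105, np.float64(27.2)), (-100, np.float64(26.8)), (-95, n
[... 368 characters left out ...]
.float64(57.3)), (25, np.float64(27.3)), (30, np.float64(27.0)), (35, np.float64(25.9)), (40, np.float64(26.3)), (45, np.float64(27.2)), (50, np.float64(28.1)), (55, np.float64(40.2))]
0 [(-95, np.float64(51.6)), (-90, np.float64(51.7)), (-85, np.float64(51.7)), (-80, np.float64(52.1)), (-75, np.float64(51.6)), (-70, np.float64(51.8)), (-65, np.float64(51.7)), (-60, np.float64(52.0)), (-55, np.float64(51.8)), (-50, np.float64(51.6)), (5, np.float64(79.0)), (10, np.float64(79.0)), (15, np.float64(78.8)), (20, np.float64(69.3)), (25, np.float64(42.7)), (30, np.float64(41.0)), (35, np.float64(32.2)), (40, np.float64(30.4)), (45, np.float64(30.7)), (50, np.float64(41.4)), (55, np.float64(41.7))]
```

View pics/w4.png

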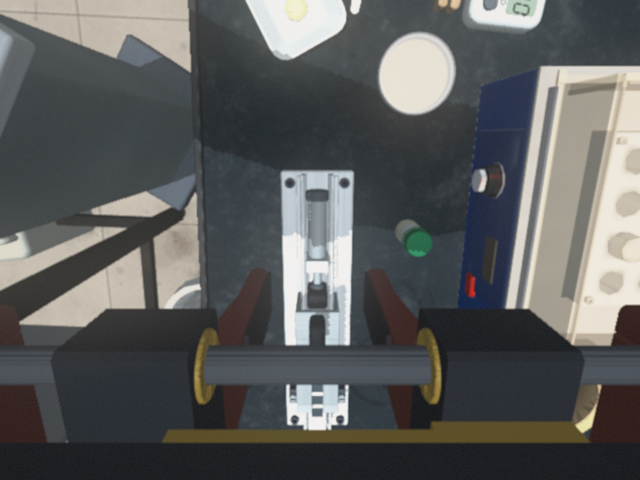

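The rail is nearly shut: its grip is at (317,330), with the front hidden behind the gripper. I'll compare its travel and any stop features numerically.

```bash
python3 - <<'E'
from h import *
o=np.array([.4803,.0935]); a=np.radians(32.5); B=np.array([[np.cos(a),-np.sin(a)],[np.sin(a),np.cos(a)]])
for fn in ['w0','w1','cur']:
    f=np.load(fn+'.npz'); p,d,K,T=[f[k] for k in 'pdKT']; C=cloud(d,K,T); t=(C[...,:2]-o)@B;z=C[...,2]
    w=(d>0)&(z>.0545)&(z<.062)&(abs(t[...,0])<.02)&(abs(t[...,1])<.14)
    print(fn,'rail plate y',np.percentile(t[w][:,1],[0,1,99,100]).round(4),'x',t[w].min(0)[0].round(4),t[w].max(0)[0].round(4))
    for sx in (-1,1):
        k=(d>0)&(abs(sx*t[...,0]-.0115)<.0025); print(sx,[(round(y*1e3),round(1e3*float(np.percentile(z[k&(abs(t[...,1]-y)<.002)],90)))) for y in np.arange(-.128,.13,.004) if (k&(abs(t[...,1]-y)<.002)).any()])
E
```

```text
w0 rail plate y [0.029  0.0304 0.1236 0.1246] x -0.0176 0.0183
-1 [(-128, 11), (-124, 12), (-120, 11), (-116, 28), (-112, 28), (-108, 28), (-104, 28), (-100, 28), (-96, 28), (-92, 28), (-88, 28), (-84, 28), (-80, 28), (-76, 28), (-72, 28), (-68, 28), (-64, 28), (-60, 28), (-56, 28), (-52, 28), (-48, 29), (-44, 28), (-40, 29), (-36, 28), (-32, 28), (-28, 28), (-24, 28), (-20, 28), (-16, 28), (-12, 29), (-8, 28), (-4, 28), (0, 29), (4, 29), (8, 28), (12, 28), (16, 28), (20, 28), (24, 29), (28, 58), (32, 58), (36, 57), (40, 57), (44, 57), (48, 58), (52, 57), (56, 58), (60, 311), (64, 58), (68, 57), (72, 57), (76, 58), (80, 57), (84, 57), (88, 58), (92, 58), (96, 57), (100, 58), (104, 59), (108, 59), (112, 59), (116, 59), (120, 59), (124, 59)]
1 [(-124, 12), (-120, 22), (-116, 28), (-112, 28), (-108, 27), (-104, 28), (-100, 28), (-96, 28), (-92, 28), (-88, 28), (-84, 28), (-80, 28), (-76, 27), (-72, 28), (-68, 28), (-64, 28), (-60, 28), (-56, 28), (-52, 28), (-48, 29), (-44, 28), (-40, 29), (-36, 28), (-32, 28), (-28, 28), (-24, 28), (-20, 28), (-16, 28), (-12, 28), (-8, 28), (-4, 28), (
[... 1902 characters left out ...]
28), (72, 28), (76, 29), (80, 28), (84, 28), (88, 28), (92, 28), (96, 28), (100, 29), (104, 271), (108, 282), (112, 282), (116, 260), (120, 28), (124, 28), (128, 27)]
1 [(-124, 11), (-120, 26), (-116, 28), (-112, 28), (-108, 28), (-104, 28), (-100, 28), (-72, 58), (-68, 58), (-64, 57), (-60, 57), (-56, 57), (-52, 57), (-48, 57), (-44, 57), (-8, 57), (-4, 57), (0, 58), (4, 59), (8, 58), (12, 58), (16, 58), (20, 59), (24, 57), (28, 29), (32, 28), (36, 28), (40, 28), (44, 28), (48, 28), (52, 41), (56, 41), (60, 35), (64, 28), (68, 28), (72, 28), (76, 28), (80, 29), (84, 28), (88, 29), (92, 28), (96, 28), (100, 28), (104, 271), (108, 282), (112, 282), (116, 260), (120, 29), (124, 28), (128, 27)]
```

```bash
python3 -m handwheel '[[0.5,-4,0,0,0],[0.5,-3.5,0,0,0],[0.5,0,0,4,0],[0.5,0,0,4,0],[0.5,0,0,1.6,0]]'|sed -n '2p;4,5p'; python3 -m handwheel '[[0.5,0,0,0,0],[1,0,0,0,0],[1,0,0,0,0],[1,0,0,0,0],[1,0,0,0,0]]' 30 |sed -n '2p;4,6p'
```

```text
position: [0.4743, 0.1023, 0.247]
force: [-0.9, -0.0, 0.1]
gripper_width: 0.0438
position: [0.4744, 0.1038, 0.2495]
force: [-1.5, -1.3, 5.1]
gripper_width: 0.0117
grasp_force: 30.0
```

```bash
python3 -m handwheel '[[1,-0.2,0,-0.05,0],[1,0,0,0,0]]'|sed -n '2p;4,5p'; python3 -m handwheel '[[1,-0.2,0,0,0],[1,0,0,0,0]]' |sed -n '2p;4,5p'; python3 -m handwheel '[[1,-0.2,0,0,0],[1,0,0,0,0]]' |sed -n '2p;4,5p'
```

```text
position: [0.4748, 0.1034, 0.2496]
force: [-4.9, 5.8, 3.9]
gripper_width: 0.0115
position: [0.4752, 0.103, 0.2496]
force: [-7.9, 9.9, 6.4]
gripper_width: 0.0116
position: [0.4756, 0.1026, 0.2496]
force: [-11.5, 15.1, 9.7]
gripper_width: 0.0119
```

```bash
python3 - <<'E'
from h import *
o=np.array([.4803,.0935]); a=np.radians(32.5); B=np.array([[np.cos(a),-np.sin(a)],[np.sin(a),np.cos(a)]])
f=np.load('w1.npz'); p,d,K,T=[f[k] for k in 'pdKT']; C=cloud(d,K,T); t=(C[...,:2]-o)@B;z=C[...,2]
ys=np.arange(-.126,-.04,.003); print('y   ',(ys*1e3).round().astype(int).tolist())
for x in np.r_[np.arange(-.03,-.012,.002),np.arange(.013,.031,.002)]:
    k=(d>0)&(abs(t[...,0]-x)<.0012); print(round(x*1e3),[round(1e3*float(z[k&(abs(t[...,1]-y)<.0016)].max())) if (k&(abs(t[...,1]-y)<.0016)).any() else -1 for y in ys])
f=np.load('cur.npz'); p,d,K,T=[f[k] for k in 'pdKT']; C=cloud(d,K,T); t=(C[...,:2]-o)@B;z=C[...,2]
print('now')
ys=np.arange(-.10,.14,.006); print((ys*1e3).round().astype(int).tolist())
for x in range(-22,24,2):
    k=(d>0)&(abs(t[...,0]-x/1e3)<.0012); print(x,[round(1e3*float(np.median(z[k&(abs(t[...,1]-y)<.002)]))) if (k&(abs(t[...,1]-y)<.002)).any() else -1 for y in ys])
E
```

```text
y    [-126, -123, -120, -117, -114, -111, -108, -105, -102, -99, -96, -93, -90, -87, -84, -81, -78, -75, -72, -69, -66, -63, -60, -57, -54, -51, -48, -45, -42]
-30 [12, 12, 12, 12, 12, 12, 12, 11, 12, 12, 12, -1, -1, -1, -1, -1, 12, 12, 12, 12, 12, 12, 13, 11, 12, 12, 12, 12, 12]
-28 [13, 13, 15, 13, 13, 12, 12, 12, 13, 12, 13, -1, -1, -1, -1, -1, 12, 13, 12, 13, 13, 13, 13, 13, 13, 13, 13, 13, 13]
-26 [12, 15, 17, 16, 13, 13, 13, 12, 13, 13, 12, 21, 25, 25, 24, 20, 21, 13, 13, 13, 13, 13, 13, 13, 13, 13, 13, 13, 13]
-24 [13, 17, 17, 17, 16, 13, 13, 13, 13, 12, 13, 21, 25, 25, 24, 20, 20, 13, 13, 13, 13, 13, 12, 13, 14, 13, 13, 13, 13]
-22 [13, 17, 17, 17, 16, 13, 13, 13, 12, 14, 19, 21, 25, 25, 25, 20, 21, 12, 13, 13, 13, 14, 14, 13, 12, 12, 13, 13, 13]
-20 [13, 17, 17, 17, 16, 13, -1, -1, -1, -1, 17, 21, 25, 25, 25, 20, 21, -1, 13, 13, 14, -1, 14, 13, -1, -1, -1, 13, -1]
-18 [13, 13, 17, 18, -1, -1, -1, -1, -1, -1, -1, 19, 21, 23, 21, 20, 21, -1, -1, -1, -1, -1, -1, -1, -1, -1, -1, -1, -1]
-16 [13, 12, 12, -1, -1, -1, -1, -1, -1, -1, -1, -1, 20, 21, -1, -1, -1, -1, -1, -1, -1, -1, 
[... 4551 characters left out ...]
 24, 270, 279, 258, 25, 11, -1]
16 [-1, -1, -1, -1, -1, 57, 56, 56, 56, 57, -1, -1, -1, -1, -1, -1, 56, 57, 58, 58, 57, 16, 16, 16, 16, 16, 16, 16, 15, 16, 16, 16, 16, 15, 270, 279, 258, 16, 11, -1]
18 [-1, -1, -1, -1, -1, 58, 56, 56, 56, 56, -1, -1, -1, -1, -1, -1, 56, 58, 58, 58, 57, 12, 14, 12, 12, 12, 13, 13, 15, 14, 13, 14, 15, 13, 270, 278, 258, 12, 11, 0]
20 [12, 19, 23, 19, -1, -1, -1, -1, -1, -1, -1, 12, 12, 12, -1, -1, -1, 12, 11, 11, 12, 12, 12, 12, 12, 12, 11, 11, 12, 11, 11, 11, 12, 11, 270, 279, 258, 13, 11, 0]
22 [12, 20, 24, 20, 19, -1, -1, -1, -1, -1, -1, 11, 12, 12, 12, 12, 11, 12, 11, 12, 12, 12, 12, 12, 12, 12, 12, 12, 12, 11, 182, 188, 197, 198, 269, 278, 258, 16, 11, 0]
```

The block is firm at about 101 mm of travel, with the strip still flat. I can't tell whether this is the end stop with the rail starting partly open, or an obstruction. I'll slide the rail back to its open stop and measure the full stroke.

```bash
python3 -m handwheel '[[1,1.2,0,-0.05,0],[1,2,0,0,0],[1,2,0,0,0],[1,2,0,0,0],[1,2,0,0,0]]'|sed -n '2p;4,5p'; python3 -m handwheel '[[1,0.9,0,0,0],[1,0,0,0,0]]' |sed -n '2p;4,5p'; python3 -m handwheel '[[1,0.3,0,0,0],[1,0,0,0,0]]' |sed -n '2p;4,5p'; python3 -m handwheel '[[1,0.2,0,0,0],[1,0,0,0,0]]' |sed -n '1,2p;4,5p'
```

```text
position: [0.4281, 0.1764, 0.2496]
force: [2.4, -0.6, -8.0]
gripper_width: 0.0119
position: [0.4231, 0.1844, 0.2497]
force: [1.1, 2.0, -9.9]
gripper_width: 0.0121
position: [0.422, 0.1861, 0.2497]
force: [2.4, 1.4, -12.8]
gripper_width: 0.0119
time: 24.08
position: [0.4207, 0.188, 0.2497]
force: [3.9, 0.2, -16.6]
gripper_width: 0.0118
```

```bash
python3 -m handwheel '[[1,0.2,0,0.15,0],[1,0,0,0,0]]'|sed -n '2p;4,5p'; python3 -m handwheel '[[1,0.2,0,0.1,0],[1,0,0,0,0]]' |sed -n '2p;4,5p'; python3 -m handwheel '[[1,0.2,0,0,0],[1,0,0,0,0]]' |sed -n '2p;4,5p'; python3 -m handwheel '[[1,0.2,0,0,0],[1,0,0,0,0]]' |sed -n '1,2p;4,5p'
```

```text
position: [0.4197, 0.1897, 0.2495]
force: [-3.4, -1.0, 5.6]
gripper_width: 0.0119
position: [0.4187, 0.1912, 0.2493]
force: [-5.5, -4.6, 19.7]
gripper_width: 0.0116
position: [0.4176, 0.1929, 0.2493]
force: [-5.4, -4.5, 19.7]
gripper_width: 0.0117
time: 25.08
position: [0.4166, 0.1946, 0.2493]
force: [-5.5, -4.0, 19.5]
gripper_width: 0.0116
```

The rail moves more than 7 mm past where it started, so it began partly open. The firm block was its shut stop. Closing it again.

```bash
python3 -m handwheel '[[1,-1,0,-0.12,0],[1,-2,0,0,0],[1,-2,0,0,0],[1,-2,0,0,0],[1,0,0,0,0]]'|sed -n '2p;4,5p'; python3 -m handwheel '[[1,-1.5,0,0,0],[1,-1,0,0,0],[1,-0.5,0,0,0],[1,0,0,0,0]]' |sed -n '2p;4,5p'; python3 -m handwheel '[[1,-0.5,0,0,0],[1,-0.3,0,0,0],[1,0,0,0,0]]' |sed -n '2p;4,5p'
```

```text
position: [0.4547, 0.1345, 0.2494]
force: [-3.1, -3.0, 10.1]
gripper_width: 0.012
position: [0.4701, 0.1105, 0.2495]
force: [-3.5, -3.5, 8.4]
gripper_width: 0.0118
position: [0.4742, 0.1041, 0.2495]
force: [-2.9, -1.5, 9.4]
gripper_width: 0.0119
```

```bash
python3 -m handwheel '[[1,-0.2,0,-0.08,0],[1,0,0,0,0]]'|sed -n '2p;4,5p'; python3 -m handwheel '[[1,-0.1,0,0,0],[1,0,0,0,0],[0.5,0,0,0,0],[0.5,0,0,0,0],[0.5,0,0,-2,0]]' |sed -n '2p;4,5p'; python3 -m handwheel '[[0.5,0,0,-4,0],[0.5,0,0,-4,0],[0.5,4,0,0,0],[0.5,4,0,0,0],[0.5,0,0,0,0]]'|sed -n '1,2p;4,5p'; python3 - <<'E'
from h import *
o=np.array([.4803,.0935]); a=np.radians(32.5); B=np.array([[np.cos(a),-np.sin(a)],[np.sin(a),np.cos(a)]])
K,T=campose('wrist'); p,d=cams.snapshot('wrist'); C=cloud(d,K,T); t=(C[...,:2]-o)@B;z=C[...,2]
w=(d>0)&(z>.0545)&(z<.062)&(abs(t[...,0])<.02)&(abs(t[...,1])<.14); print('rail',np.percentile(t[w][:,1],[1,99]))
k=(d>0)&(abs(t[...,0])<.003); print([(round(y*1e3),round(1e3*float(np.median(z[k&(abs(t[...,1]-y)<.002)])),1)) for y in np.arange(-.115,.03,.008) if (k&(abs(t[...,1]-y)<.002)).any()])
E
```

```text
position: [0.4748, 0.1035, 0.2496]
force: [-4.2, 1.9, 2.1]
gripper_width: 0.0118
position: [0.4758, 0.1012, 0.2688]
force: [0.4, -0.3, -0.6]
gripper_width: 0.0386
time: 28.08
position: [0.432, 0.171, 0.3496]
force: [0.7, -0.1, -0.8]
gripper_width: 0.044
rail [-0.07148488  0.02306748]
[(-91, 51.5), (-83, 51.7), (-75, 51.7), (-67, 51.7), (-59, 51.6), (-51, 51.8), (13, 79.2), (21, 67.7), (29, 42.6)]
```

```bash
python3 -c "
from plant import manip
print(manip.hand_in())"
```

```text
the job is handed in; nothing more can be done
None
```

The strip is seated flat with its notch over the key and its tab at the open end. The rail is shut against its end stop, and the job is handed in; the hand-in gave no verdict, and I did not re-measure the bystanders.

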